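Fold the spice caddy handle, turn the red-lidded jar to the front and hold

ROBOT

A 6-joint arm with a two-finger parallel gripper is mounted at the origin on the work surface. World frame = base frame: x ahead of the robot, y to its left, z up, the work surface at z = 0. Lengths are in m, angles in rad, forces in N, time in s.
With the tool pointing down it reaches from about 0.3 to 0.875 m from the base axis. Payload 6.4 kg.
Tool frame: the origin (TCP) lies at the very end of the fingers, on their centre line; the grasp point (between the pads) lies 19 mm behind it; y points along the fingers, x is the direction in which the jaws open and shut, and the axes are right-handed (so a half turn about y gives the same grasp; the last joint's range is limited). The gripper opens to 88 mm and grips with 3 to 60 N. Pads are 18 mm wide; open, the fingers measure 123 mm over their backs; the gripper's body (75 mm by 187 mm) begins 45 mm behind the grasp point.
Start: joints at [0.937, 0.181, 1.607, -0, 1.354, -0.206], TCP at [0.239, 0.523, 0.239] pointing down, gripper open.
Joint ranges: [-2.99, 2.99], [-0.89, 2.07], [0.3, 2.58], [-1.14, 4.28], [0, 2.63], [-3.12, 3.12]. Speed limits (rad/s): [2.57, 2.57, 3.01, 3.14, 3.14, 3.14].

INTERFACE

Orientations are given as a unit quaternion [x, y, z, w].
In Python, from plant import observe, cams, workorder gives the robot as it stands.
- The arm moves only by the tool servo_tool, never from a script. Its argument "increments" is a list of rows, each an object of numbers: "x", "y", "z": the shift along the tool's x, y, z in cm; "spin": the turn about the tool's y in degrees; "hand": the finger opening in cm, from 0 to 8.81. A call has 1 to 10 rows; each row shifts and turns the commanded pose from where the row before left it, along the tool's axes as they then stand; what a row does not reach is not made up. A row lasts 1/10 s, in which the tool goes at most 50 mm and 8.59 degrees, less where a joint would pass 70% of its speed; a pose out of reach is approached as far as the arm can. A call with a gripper value outside its range is refused whole. The fingers move at their own pace and stop on an object; the grip force is fixed at half the most. Time passes only in rows, so rows that do not move let the fingers close. It gives the time, the measured TCP pose, the force and the opening at its end, in the units of the state.
- observe(): the state, without advancing time (a new reading comes with each control period).
- cams.get_image(name): name is "scene" or "side" or "wrist"; returns the picture (420x560x3 uint8, red, green, blue); there is no depth.
- cams.calibration(name): a dict with "mtx" (3x3 intrinsics, pixels), "rvec" (rotation vector, rad) and "tvec" (3), from world to camera coordinates, as OpenCV has them; the wrist camera has in their place "hand_eye" (4x4, takes a point from camera to tool coordinates, whose origin is the TCP and whose axes are the tool frame's). Camera axes: x right, y down, z forward; pixel columns grow to the right and rows downward; lengths in m; the calibration is good to about 2 mm. The wrist camera is an equidistant fisheye: a pixel r from the principal point sees the ray r / f radians off the axis. A picture is of the moment at which its call begins: read the wrist's pose just before it. calibration takes no time and is no camera call.
- workorder.job_done(): hands the job in, once; it reports no verdict.
The state is a dict: "clock": time; "q": joint angles; "qd": joint speeds; "tau": joint torques, N m; "tcp_pos": TCP position; "tool_rot": TCP orientation; "contact_force": force on the tool from outside, world axes, zero at the start; "ft_torque": the same for the moment, N m; "width": finger opening in m.
Only numpy, scipy, OpenCV 4.12 (cv2) and the standard library are available. Lean on these libraries where they do the work, as an engineer would, in place of code of your own. Each camera call takes 0.05 s, during which the arm holds its last target.

TASK

The revolving spice caddy has just been set down at the station with its carrying handle still standing up over the jars. Fold the handle all the way down into its catches, then turn the caddy until the red-lidded jar stands squarely at the front, over the middle of the drip tray, and finish while still holding the turntable firmly so that it cannot turn. Keep every jar standing in its cup and do not disturb the things around the caddy.

Things in the scene. Friction and masses are not known exactly. Their poses are not given: they have to be found in the camera images.
- stand: Fixed steel foot of the caddy, 196 mm across, 30 mm high. Origin on the turning axis at the height of the work surface; z up, x from front to back. The FRONT is its -x side, roughly facing the robot, where a shallow dark steel drip tray (170 mm wide, rim 18 mm above the work surface) sticks out 90 mm from under the turntable.
- turntable: Round dark steel tray with a bright rim, 240 mm across, turns either way without end about the vertical axis (stiff: 0.12 N m turns it; stays where left). Origin on the axis, 34 mm above the work surface; z up. Five jar cups (62 mm across, 18 mm deep) stand 72 degrees apart, 72 mm from the axis, the first at its own +x. The handle folds down to its own +x; two steel catches stand on the rim 30 degrees either side of it.
- knob (a point): Centre of the round dark wooden knob on the middle spindle, 36 mm in diameter, 32 mm high, fixed to the turntable; it can be gripped from above to turn and hold it. The point lies on the turning axis, 153 mm above the work surface; the jar lids end 130 mm above it, below the knob. While the handle stands up it passes right over the knob.
- bail (a joint): Angle of the carrying handle, a hoop of 6 mm steel wire hinged on the turntable's rim at its own +y and -y, 128 mm from the axis; the hinge line is level, 88 mm above the work surface, through the turning axis. 0 = straight up, 1.571 = folded level into its catches; grows as the handle swings towards the turntable's +x. Stiff: stays where left, moves with 1 to 2 N at the grip.
- bail_grip (a point): Centre of the handle's straight wooden grip, 70 mm long and 14 mm in diameter, level and parallel to the turntable's y axis, 122 mm from the hinge line. Upright it lies 210 mm above the work surface above the knob; folded it lies 88 mm above the work surface, 122 mm from the axis.
- jar_red_mid (a point): The marked jar: amber glass with a RED lid and red label band, 52 mm in diameter, 90 mm high, lid 18 mm high. The point lies at the jar's centre, 45 mm above its underside and on the circle of the cups, 72 mm from the turning axis. Loose, standing in a cup of the turntable with 2 mm of play.
- jar_a_mid (a point): Spice jar like jar_red, same size, but with a white lid and an off-white label. Its point lies at the jar's centre, 45 mm above its underside. Loose, in another cup of the turntable.
- jar_b_mid (a point): Spice jar like jar_red, same size, but with a white lid and an off-white label. Its point lies at the jar's centre, 45 mm above its underside. Loose, in another cup of the turntable.
- jar_c_mid (a point): Spice jar like jar_red, same size, but with a white lid and an off-white label. Its point lies at the jar's centre, 45 mm above its underside. Loose, in another cup of the turntable.
- jar_d_mid (a point): Spice jar like jar_red, same size, but with a white lid and an off-white label. Its point lies at the jar's centre, 45 mm above its underside. Loose, in another cup of the turntable.
- bowl: Bystander: steel mixing bowl, 160 mm across, 70 mm high, loose to one side of the caddy. Origin at the centre of its underside. Leave alone.
- ramekin: Bystander: white ceramic ramekin, 84 mm across, 45 mm high, loose beside the caddy. Origin at the centre of its underside. Leave alone.
- sauce_bottle: Bystander: yellow sauce bottle with a white nozzle, 68 mm across, 150 mm high, loose beside the ramekin. Origin at the centre of its underside. Leave alone.

How it is judged:
By the outcome, as a careful person would: the job done as asked, in the order asked, and still so for the second after the job is handed in, while the arm keeps its last pose, push and grip.
It also fails if it takes over 72 s, if anything falls off the work surface, if the arm or the gripper's body presses on something with over 40 N, if the wrist force passes 120 N, or if a joint passes its speed limit or range.

## Working session

There is one attempt and no reset: what is moved stays moved. The work goes in short steps, Python scripts to look and compute and a tool call to move; the robot and the scene stay as the last step left them, time stands still between calls to the robot, and variables do not carry over. Pictures are saved under pics/ and viewed, and the job is handed in when it is done.

Besides the shell and the picture viewer there is one more tool, called after "Call:" by a JSON object that holds its "method" and its "body". servo_tool: Moves the arm, as the interface text tells. Its arguments: {"type":"object","properties":{"increments":{"type":"array","items":{"type":"object","properties":{"x":{"type":"number"},"y":{"type":"number"},"z":{"type":"number"},"spin":{"type":"number"},"hand":{"type":"number"}}}}},"required":["increments"]}

```bash
mkdir -p pics; ls; python3 - <<'E'
from plant import observe,cams,workorder
import cv2,numpy as np
print(observe())
for n in("scene","side","wrist"):
    im=cams.get_image(n); cv2.imwrite(f"pics/{n}0.png",im[:,:,::-1]); print(n,cams.calibration(n))
E
```

```text
pics
{'clock': 0.0, 'q': array([ 9.36661099e-01,  1.81529200e-01,  1.60797937e+00,  4.60035248e-06,
        1.35381883e+00, -2.06332476e-01]), 'qd': array([ 0.00202933,  0.00060104, -0.00164008,  0.00125784, -0.00118538,
        0.00078244]), 'tau': array([-1.33875703e-03, -4.33873415e+01, -3.41841745e+01,  7.02352775e-02,
        3.83549288e-02, -1.45284466e-04]), 'tcp_pos': array([0.23823055, 0.52274445, 0.23783065]), 'tool_rot': array([ 0.59495958,  0.38189422, -0.38304112, -0.59452451]), 'contact_force': array([-1.54293216,  0.6703477 , -0.48353277]), 'ft_torque': array([ 0.05050429,  0.04337841, -0.02363714]), 'width': 0.08819390784798946}
scene {'mtx': array([[473.90301698,   0.        , 278.03698337],
       [  0.        , 473.90301698, 202.36823282],
       [  0.        ,   0.        ,   1.        ]]), 'rvec': array([ 2.17352753,  1.22162901, -0.44716382]), 'tvec': array([-0.38057427, -0.25619045,  1.72888759])}
side {'mtx': array([[469.34912236,   0.        , 282.91425121],
       [  0.        , 469.34912236, 209.94403121],
       [  0.        ,   0.        ,   1.        ]]), 'rvec': array([ 2.35256581, -0.54612465,  0.21481767]), 'tvec': array([-0.46060977,  0.35021799,  0.88773314])}
wrist {'mtx': array([[325.1922621 ,   0.        , 284.10956211],
       [  0.        , 325.1922621 , 213.71882174],
       [  0.        ,   0.        ,   1.        ]]), 'hand_eye': array([[ 9.99999106e-01, -5.84803947e-04,  1.20262440e-03,
         2.24108911e-05],
       [-1.32466951e-03, -3.10006418e-01,  9.50733541e-01,
        -1.46969495e-01],
       [-1.83171445e-04, -9.50734284e-01, -3.10006916e-01,
         8.18301024e-02],
       [ 0.00000000e+00,  0.00000000e+00,  0.00000000e+00,
         1.00000000e+00]])}
```

View pics/scene0.png

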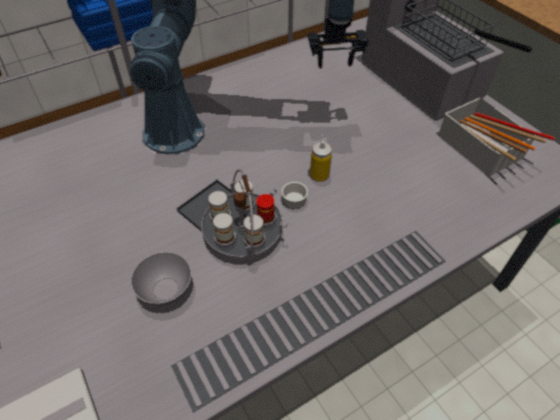

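View pics/side0.png

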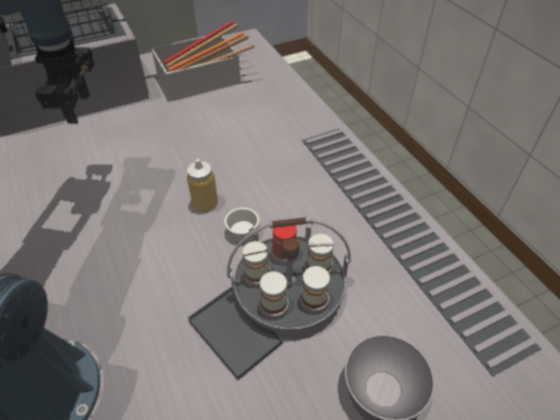

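View pics/wrist0.png

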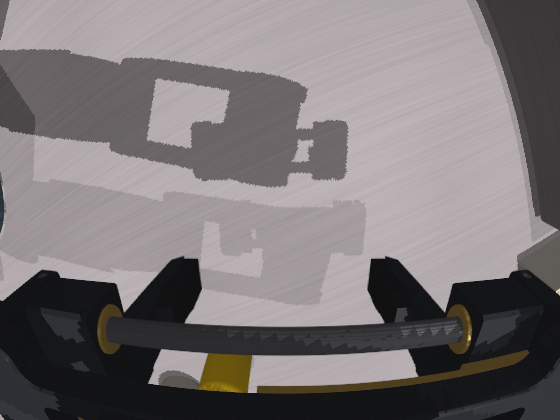

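The scene and side pictures show the caddy with its handle up. The tray is toward the robot, the red jar is on the ramekin side, and the bowl is on the other side. I'll enlarge them.

```bash
python3 - <<'E'
import cv2
a=cv2.imread("pics/side0.png")[190:390,180:370]; cv2.imwrite("pics/side0c.png",cv2.resize(a,None,fx=3,fy=3,interpolation=cv2.INTER_CUBIC)[:600])
a=cv2.imread("pics/scene0.png")[155:275,165:325]; cv2.imwrite("pics/scene0c.png",cv2.resize(a,None,fx=5,fy=5,interpolation=cv2.INTER_CUBIC))
E
```

```text
(no output)
```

View pics/side0c.png

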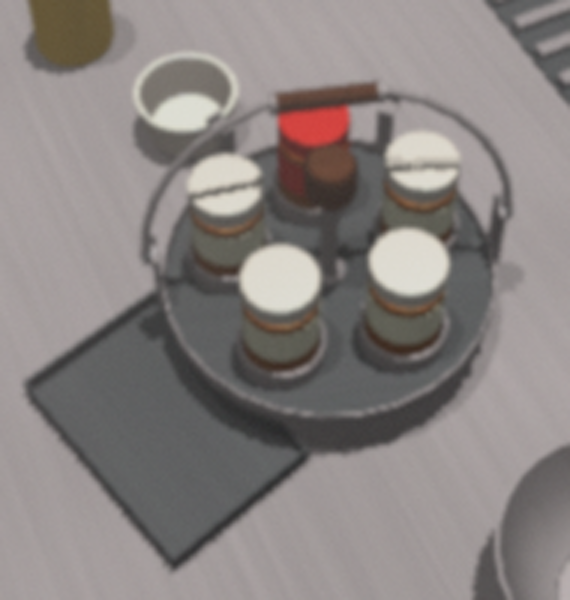

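View pics/scene0c.png

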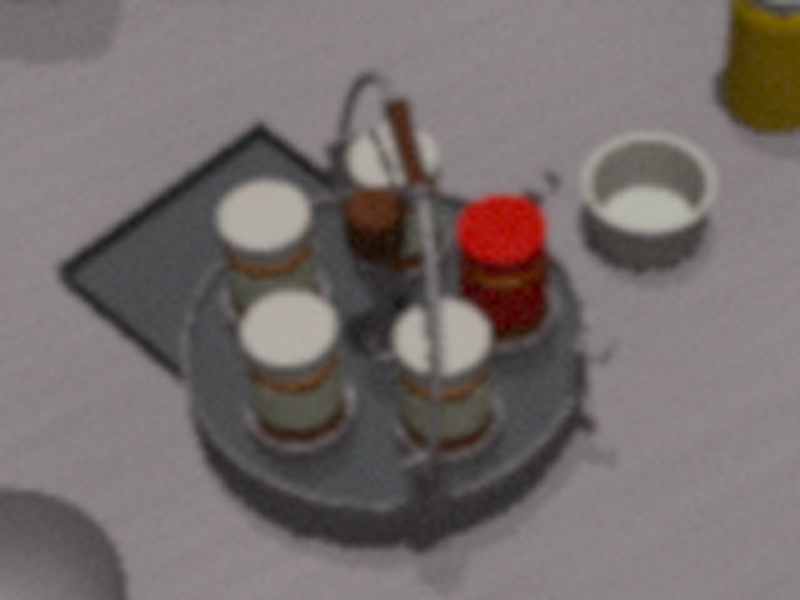

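```bash
cat > fit.py <<'E'
import cv2,numpy as np
from scipy.optimize import least_squares
from plant import cams
C={n:cams.calibration(n) for n in("scene","side")}
def proj(n,P): c=C[n]; return cv2.projectPoints(np.array(P,float).reshape(-1,3),c["rvec"],c["tvec"],c["mtx"],None)[0].reshape(-1,2)
def at(X,ang,r,z): return [X[0]+r*np.cos(ang),X[1]+r*np.sin(ang),z]
def grip(X,th,b): return at(X,th,.122*np.sin(b),.088+.122*np.cos(b))
E
python3 - <<'E'
from fit import *
S={'knob':((290.3,249.3),(239.8,200)),'grip':((289,222),(246,183.6)),'red':((284.7,231),(265.2,201))}
W={'side':[(255,251.3),(321,243),(273.3,283.3),(316,277.7)],'scene':[(217.8,197.8),(223,220.8),(253.4,223),(243.6,186.4)]}
T={'side':[(189.3,319),(238.3,379.3),(281.7,342.7)],'scene':[(217.4,180),(177.6,209),(201.4,230.2)]}
# triangulation
def tri(a,b):
    P=[];u=[]
    for n,p in(("side",a),("scene",b)):
        c=C[n];P.append(np.hstack([cv2.Rodrigues(c["rvec"])[0],c["tvec"].reshape(3,1)]));u.append(cv2.undistortPoints(np.array([[p]],float),c["mtx"],None).reshape(2,1))
    X=cv2.triangulatePoints(P[0],P[1],u[0],u[1])[:,0];return X[:3]/X[3]
for k in S: print(k,tri(*S[k]))
def plane(n,p,z):
    c=C[n];R=cv2.Rodrigues(c["rvec"])[0];o=-R.T@c["tvec"].ravel();d=R.T@np.linalg.solve(c["mtx"],[*p,1]);return o+d*(z-o[2])/d[2]
for n in T:
    for p in T[n]: print("tray",n,plane(n,p,.018))
    for p in W[n]: print("lid",n,plane(n,p,.130))
print("red",plane("side",S['red'][0],.13),plane("scene",S['red'][1],.13))
E
```

```text
knob [ 0.52898761 -0.00109018  0.1491545 ]
grip [0.53461966 0.01859546 0.20999928]
red [0.54986933 0.06739674 0.12247493]
tray side [0.3051359  0.01809741 0.018     ]
tray side [ 0.34759774 -0.14493134  0.018     ]
tray side [ 0.45442204 -0.11413553  0.018     ]
lid side [0.46898591 0.03934314 0.13      ]
lid side [ 0.60021366 -0.00098663  0.13      ]
lid side [ 0.46936434 -0.04665682  0.13      ]
lid side [ 0.5494487  -0.07153615  0.13      ]
tray scene [0.31238357 0.02314749 0.018     ]
tray scene [ 0.3583004 -0.137581   0.018    ]
tray scene [ 0.47131442 -0.1098179   0.018     ]
lid scene [ 0.47424852 -0.0444297   0.13      ]
lid scene [ 0.55632889 -0.06969225  0.13      ]
lid scene [ 0.60630636 -0.00222837  0.13      ]
lid scene [0.47400512 0.03954755 0.13      ]
red [0.54709887 0.06085149 0.13      ] [0.55496861 0.06513047 0.13      ]
```

```bash
cat > st.py <<'E'
import numpy as np
from scipy.spatial.transform import Rotation as R
from plant import observe
A=np.array([.530,-.003]); 
def go(p,yaw=None,label=""):
    """increments from the measured pose to world p, yaw of tool x (deg)"""
    s=observe();r=R.from_quat(s["tool_rot"]);M=r.as_matrix();y0=np.degrees(np.arctan2(M[1,0],M[0,0]))
    sp=0
    if yaw is not None:
        sp=-(yaw-y0); r=r*R.from_rotvec([0,np.radians(sp),0])
    print(label,"yaw",y0.round(1),"spin",round(float(sp),1),"cm",((r.inv().apply(np.array(p)-s["tcp_pos"]))*100).round(2))
def rz(r,z,th,t=0): return [A[0]+r*np.cos(th)-t*np.sin(th),A[1]+r*np.sin(th)+t*np.cos(th),z]
E
python3 - <<'E'
from st import *
s=observe();print(R.from_quat(s["tool_rot"]).as_matrix().round(3))
th=np.radians(72.5)
go(rz(-.022,.245,th),-17.5); go(rz(-.022,.245,th),162.5)
E
```

```text
[[ 0.415 -0.001 -0.91 ]
 [ 0.91  -0.001  0.415]
 [-0.001 -1.     0.   ]]
 yaw 65.5 spin 83.0 cm [ 43.63  -0.66 -43.58]
 yaw 65.5 spin -97.0 cm [-43.63  -0.66  43.58]
```

Call:
{"method": "servo_tool", "body": {"increments": [{"spin": 8.3,"y": -0.3,"hand": 0},{"spin": 8.3,"y": -0.3,"hand": 0},{"spin": 8.3,"y": -0.3,"hand": 0},{"spin": 8.3,"y": -0.3,"hand": 0},{"spin": 8.3,"y": -0.3,"hand": 0},{"spin": 8.3,"y": -0.3,"hand": 0},{"spin": 8.3,"y": -0.3,"hand": 0},{"spin": 8.3,"hand": 0},{"spin": 8.3,"hand": 0},{"spin": 8.3,"hand": 0}]}}

```text
$.increments[0]: bad value
```

Call:
{"method": "servo_tool", "body": {"increments": [{"x": 2.2,"z": -2.2},{"x": 2.2,"z": -2.2},{"x": 2.2,"z": -2.2},{"x": 2.2,"z": -2.2},{"x": 2.2,"z": -2.2},{"x": 2.2,"z": -2.2},{"x": 2.2,"z": -2.2},{"x": 2.2,"z": -2.2},{"x": 2.2,"z": -2.2},{"x": 2.2,"z": -2.2}]}}

```text
$.increments[0]: bad value
```

Call:
{"method": "servo_tool", "body": {"increments": [{"x": 2.2,"z": -2.2},{"x": 2.2,"z": -2.2},{"x": 2.2,"z": -2.2},{"x": 2.2,"z": -2.2},{"x": 2.2,"z": -2.2},{"x": 2.2,"z": -2.2},{"x": 2.2,"z": -2.2},{"x": 2.2,"z": -2.2},{"x": 2.2,"z": -2.2},{"x": 2.0,"z": -2.0}]}}

```text
$.increments[0]: bad value
```

```bash
python3 - <<'E'
from st import *
from plant import cams
import cv2
s=observe();print(s["clock"],s["tcp_pos"],s["width"],s["contact_force"])
th=np.radians(72.5)
go(rz(-.022,.198,th),-17.5)
for n,(a,b,c,d) in {"side":(150,350,180,370),"scene":(125,275,150,340)}.items():
    cv2.imwrite(f"pics/{n}1.png",cv2.resize(cams.get_image(n)[a:b,c:d,::-1],None,fx=3,fy=3,interpolation=cv2.INTER_CUBIC))
E
```

```text
0.15 [0.23830027 0.52285478 0.23804882] 0.0881386614742348 [-0.01435981 -0.27343023  0.81334626]
 yaw 65.5 spin 83.0 cm [ 43.63   4.04 -43.58]
```

View pics/side1.png

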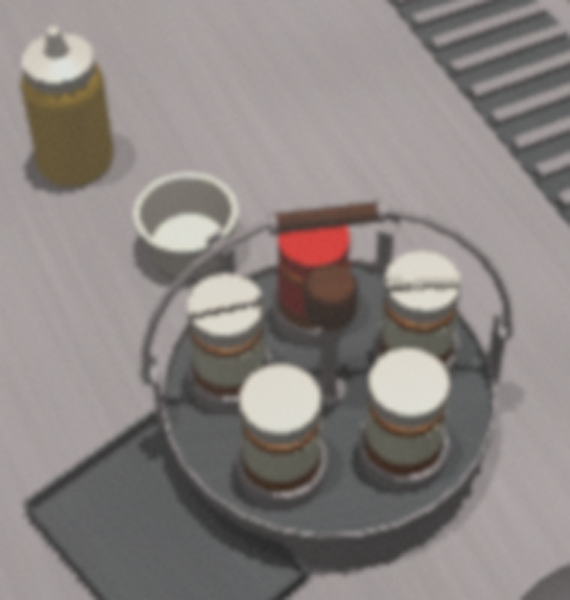

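View pics/scene1.png

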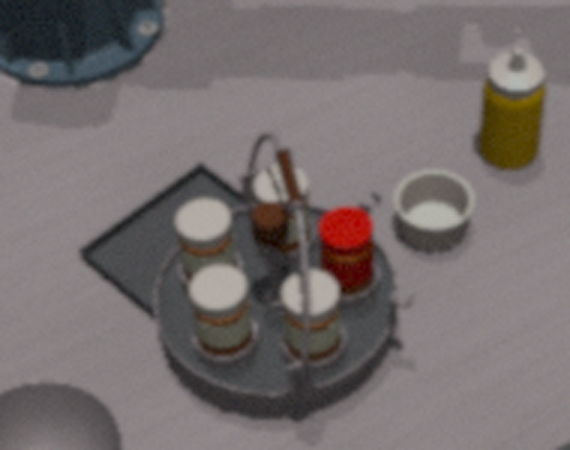

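The calls were refused because each row needs all five numbers. Nothing moved. I'll resend with full rows.

Call:
{"method": "servo_tool", "body": {"increments": [{"x": 0,"y": -0.3,"z": 0,"spin": 8.3,"hand": 0},{"x": 0,"y": -0.3,"z": 0,"spin": 8.3,"hand": 0},{"x": 0,"y": -0.3,"z": 0,"spin": 8.3,"hand": 0},{"x": 0,"y": -0.3,"z": 0,"spin": 8.3,"hand": 0},{"x": 0,"y": -0.3,"z": 0,"spin": 8.3,"hand": 0},{"x": 0,"y": -0.3,"z": 0,"spin": 8.3,"hand": 0},{"x": 0,"y": -0.3,"z": 0,"spin": 8.3,"hand": 0},{"x": 0,"y": 0,"z": 0,"spin": 8.3,"hand": 0},{"x": 0,"y": 0,"z": 0,"spin": 8.3,"hand": 0},{"x": 0,"y": 0,"z": 0,"spin": 8.3,"hand": 0}]}}

```text
clock: 1.25
tcp_pos: [0.2385, 0.5231, 0.2596]
tool_rot: [0.699, -0.11, 0.11, -0.698]
contact_force: [-0.4, -0.5, -0.7]
width: 0.0102
```

Call:
{"method": "servo_tool", "body": {"increments": [{"x": 2.2,"y": 0,"z": -2.2,"spin": 0,"hand": 0},{"x": 2.2,"y": 0,"z": -2.2,"spin": 0,"hand": 0},{"x": 2.2,"y": 0,"z": -2.2,"spin": 0,"hand": 0},{"x": 2.2,"y": 0,"z": -2.2,"spin": 0,"hand": 0},{"x": 2.2,"y": 0,"z": -2.2,"spin": 0,"hand": 0},{"x": 2.2,"y": 0,"z": -2.2,"spin": 0,"hand": 0},{"x": 2.2,"y": 0,"z": -2.2,"spin": 0,"hand": 0},{"x": 2.2,"y": 0,"z": -2.2,"spin": 0,"hand": 0},{"x": 2.2,"y": 0,"z": -2.2,"spin": 0,"hand": 0},{"x": 2.2,"y": 0,"z": -2.2,"spin": 0,"hand": 0}]}}

```text
clock: 2.25
tcp_pos: [0.3825, 0.246, 0.2598]
tool_rot: [-0.699, 0.108, -0.108, 0.699]
contact_force: [1.3, 0.5, -0.4]
width: 0.0003
```

```bash
python3 - <<'E'
from st import *
s=observe();print(s["clock"],s["tcp_pos"],s["width"],s["contact_force"])
th=np.radians(72.5)
go(rz(-.022,.25,th),-17.5)
E
```

```text
2.25 [0.38250809 0.24603722 0.25978001] 0.00025004058829937003 [ 1.27502554  0.45698443 -0.42307837]
 yaw -17.5 spin -0.0 cm [ 21.56   0.98 -21.52]
```

Call:
{"method": "servo_tool", "body": {"increments": [{"x": 2.15,"y": 0,"z": -2.15,"spin": 0,"hand": 0},{"x": 2.15,"y": 0,"z": -2.15,"spin": 0,"hand": 0},{"x": 2.15,"y": 0,"z": -2.15,"spin": 0,"hand": 0},{"x": 2.15,"y": 0,"z": -2.15,"spin": 0,"hand": 0},{"x": 2.15,"y": 0,"z": -2.15,"spin": 0,"hand": 0},{"x": 2.15,"y": 0,"z": -2.15,"spin": 0,"hand": 0},{"x": 2.15,"y": 0,"z": -2.15,"spin": 0,"hand": 0},{"x": 2.15,"y": 0,"z": -2.15,"spin": 0,"hand": 0},{"x": 2.15,"y": 0,"z": -2.15,"spin": 0,"hand": 0},{"x": 2.15,"y": 0,"z": -2.15,"spin": 0,"hand": 0}]}}

```text
clock: 3.25
tcp_pos: [0.5229, -0.0237, 0.2597]
tool_rot: [-0.699, 0.108, -0.108, 0.699]
contact_force: [-1.2, -0.3, -0.7]
width: 0.0005
```

```bash
cat > look.py <<'E'
import sys,cv2
from plant import cams,observe
k=sys.argv[1]
for n,(a,b,c,d) in {"side":(150,350,180,370),"scene":(125,275,150,340)}.items():
    if n in sys.argv[2:]: cv2.imwrite(f"pics/{n}{k}.png",cv2.resize(cams.get_image(n)[a:b,c:d,::-1],None,fx=3,fy=3,interpolation=cv2.INTER_CUBIC))
if "wrist" in sys.argv[2:]: 
    s=observe();print(s["tcp_pos"],s["tool_rot"]);cv2.imwrite(f"pics/wrist{k}.png",cams.get_image("wrist")[:,:,::-1])
E
python3 look.py 2 side scene wrist; python3 - <<'E'
from st import *
s=observe();print(s["clock"],s["tcp_pos"],s["width"],s["contact_force"])
th=np.radians(72.5)
go(rz(-.022,.198,th),-17.5)
E
```

```text
[ 0.5236001  -0.02551004  0.25952262] [ 0.69901605 -0.1086621   0.10895238 -0.69835413]
3.4 [ 0.5227732  -0.02384745  0.25938352] 0.000582961515378045 [-0.05516125  0.40378248 -0.73621219]
 yaw -17.7 spin -0.2 cm [0.07 6.14 0.01]
```

View pics/side2.png

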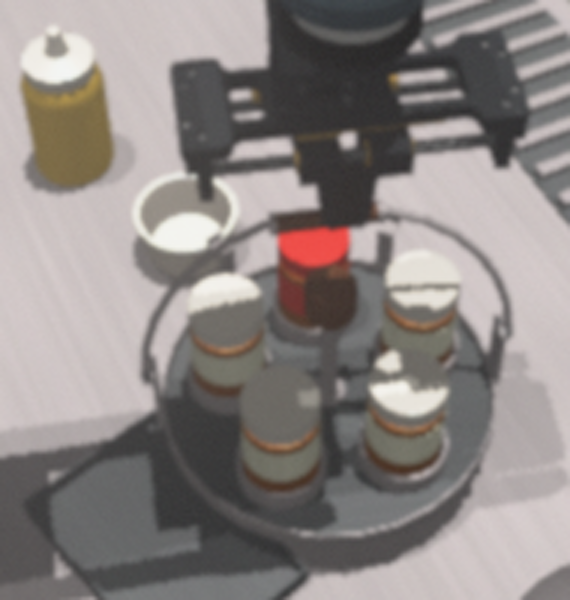

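View pics/scene2.png

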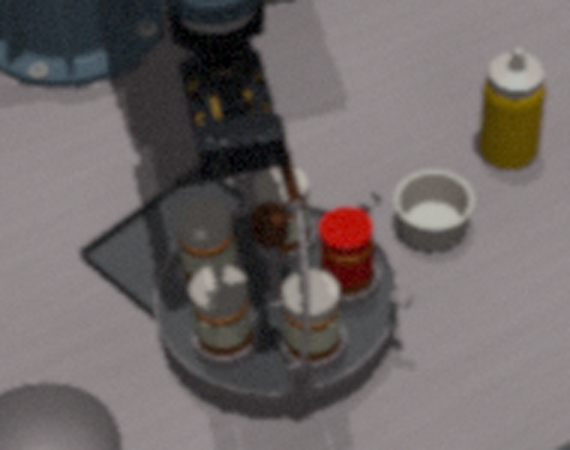

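View pics/wrist2.png

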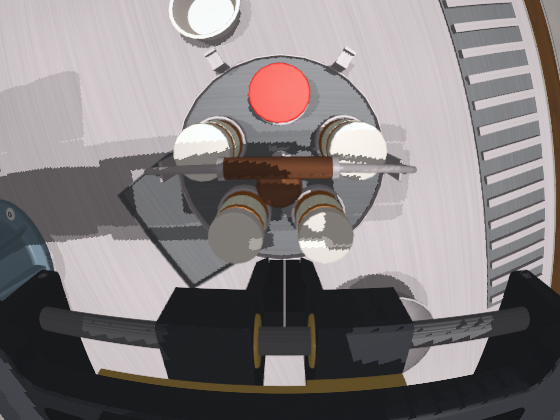

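The wrist view shows the red jar between the two catches (215,60) and (347,58), so the handle folds that way. The grip at (278,167) is parallel to the jaws. The knob is at about (279,185).

```bash
cat > wr.py <<'E'
import numpy as np
from scipy.spatial.transform import Rotation as R
from plant import cams
def wpt(px,z,tcp,rot):
    c=cams.calibration("wrist");K=c["mtx"];H=c["hand_eye"]
    d=(np.array(px,float)-K[:2,2]);r=np.hypot(*d);t=r/K[0,0]
    v=np.array([*(np.sin(t)*d/max(r,1e-9)),np.cos(t)])
    M=R.from_quat(rot).as_matrix()
    o=np.array(tcp)+M@H[:3,3];v=M@H[:3,:3]@v
    return o+v*(z-o[2])/v[2]
E
python3 - <<'E'
from wr import *
from st import A
T=[.5232,-.0247,.2595];Q=[0.69901605,-0.1086621,0.10895238,-0.69835413]
for n,p,z in(("knobtop",(279,182),.169),("red",(279,93),.13),("whL",(202,152),.13),("whR",(358,151),.13),("w3",(238,236),.13),("w4",(326,233),.13),("grip",(278,167),.208),("gl",(224,167),.208),("gr",(333,167),.208)):
    w=wpt(p,z,T,Q);print(n,w.round(4))
for n,p,z in(("tray",(120,193),.018),("tray",(195,285),.018),("tray",(170,140),.018)): print(wpt(p,z,T,Q).round(4))
E
```

```text
knobtop [0.5272 0.004  0.169 ]
red [0.5475 0.0689 0.13  ]
whL [0.4686 0.0425 0.13  ]
whR [0.5977 0.0019 0.13  ]
w3 [ 0.4723 -0.0407  0.13  ]
w4 [ 0.5504 -0.0625  0.13  ]
grip [0.5328 0.0213 0.208 ]
gl [0.5007 0.0318 0.208 ]
gr [0.5654 0.0111 0.208 ]
[0.3067 0.0274 0.018 ]
[ 0.3558 -0.1306  0.018 ]
[0.403  0.0666 0.018 ]
```

Call:
{"method": "servo_tool", "body": {"increments": [{"x": 0,"y": 2,"z": 0,"spin": 0,"hand": 0},{"x": 0,"y": 2,"z": 0,"spin": 0,"hand": 0},{"x": 0,"y": 2,"z": 0,"spin": 0,"hand": 0},{"x": 0,"y": 0,"z": 0.8,"spin": 0,"hand": 0},{"x": 0,"y": 0,"z": 0.8,"spin": 0,"hand": 0},{"x": 0,"y": 0,"z": 0.7,"spin": 0,"hand": 0},{"x": 0,"y": 0,"z": 0.7,"spin": 0,"hand": 0},{"x": 0,"y": 0.1,"z": 0.7,"spin": 0,"hand": 0},{"x": 0,"y": 0.2,"z": 0.7,"spin": 0,"hand": 0},{"x": 0,"y": 0.3,"z": 0.7,"spin": 0,"hand": 0}]}}

```text
clock: 4.4
tcp_pos: [0.5383, 0.0267, 0.194]
tool_rot: [0.699, -0.107, 0.108, -0.699]
contact_force: [-0.3, -1.6, 1.1]
width: 0.0008
```

```bash
sed -i 's/A=np.array.*/A=np.array([.529,-.001])/' st.py; python3 look.py 3 side wrist; python3 - <<'E'
from st import *
s=observe();print(s["clock"],s["tcp_pos"],s["width"],s["contact_force"])
th=np.radians(72.4)
print((s["tcp_pos"][:2]-A)@[np.cos(th),np.sin(th)],(s["tcp_pos"][:2]-A)@[-np.sin(th),np.cos(th)])
E
```

```text
[0.53804566 0.02753045 0.19320638] [-0.69865072  0.10756881 -0.10743429  0.69912373]
4.5 [0.5377431  0.02706163 0.19316599] 0.00017760222170415938 [ 0.24976985 -0.76625878 -0.72759734]
0.02939173113989292 0.00015114554372552304
```

View pics/side3.png

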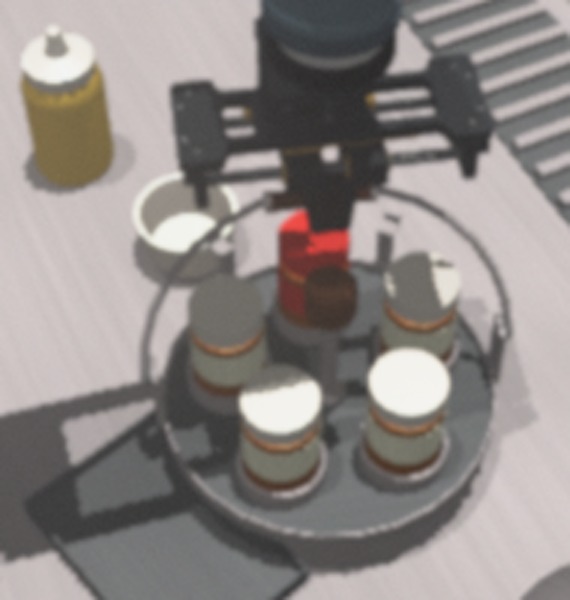

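View pics/wrist3.png

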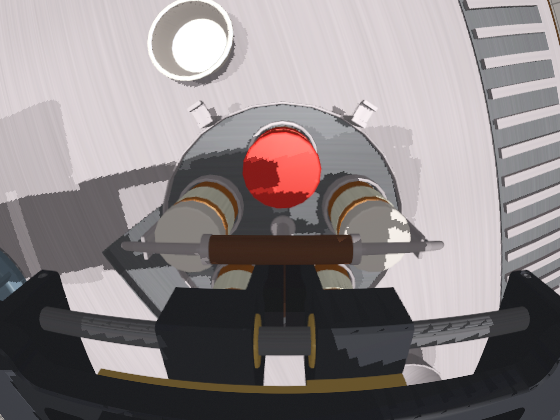

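The finger is against the middle of the grip and the handle is swinging. I'll continue along the arc.

Call:
{"method": "servo_tool", "body": {"increments": [{"x": 0,"y": 0.4,"z": 0.8,"spin": 0,"hand": 0},{"x": 0,"y": 0.5,"z": 0.8,"spin": 0,"hand": 0},{"x": 0,"y": 0.6,"z": 0.8,"spin": 0,"hand": 0},{"x": 0,"y": 0.7,"z": 0.8,"spin": 0,"hand": 0},{"x": 0,"y": 0.7,"z": 0.8,"spin": 0,"hand": 0},{"x": 0,"y": 0.7,"z": 0.7,"spin": 0,"hand": 0},{"x": 0,"y": 0.6,"z": 0.6,"spin": 0,"hand": 0},{"x": 0,"y": 0.4,"z": 0.4,"spin": 0,"hand": 0},{"x": 0,"y": 0,"z": 0,"spin": 0,"hand": 0}]}}

```text
clock: 5.4
tcp_pos: [0.554, 0.0804, 0.1461]
tool_rot: [0.699, -0.109, 0.107, -0.698]
contact_force: [-1.3, -3.7, -2.2]
width: 0.0005
```

```bash
python3 look.py 4 side wrist; python3 - <<'E'
from st import *
s=observe();print(s["clock"],s["tcp_pos"],s["width"],s["contact_force"])
th=np.radians(72.4)
print((s["tcp_pos"][:2]-A)@[np.cos(th),np.sin(th)],(s["tcp_pos"][:2]-A)@[-np.sin(th),np.cos(th)])
E
```

```text
[0.55413195 0.08042248 0.14654333] [ 0.6991562  -0.10843605  0.10663999 -0.69860585]
5.5 [0.55425532 0.08038234 0.1469265 ] 0.0003383422109296567 [-1.61219382 -2.81826506 -2.66052407]
0.0852093321383579 0.0005344317251638961
```

View pics/side4.png

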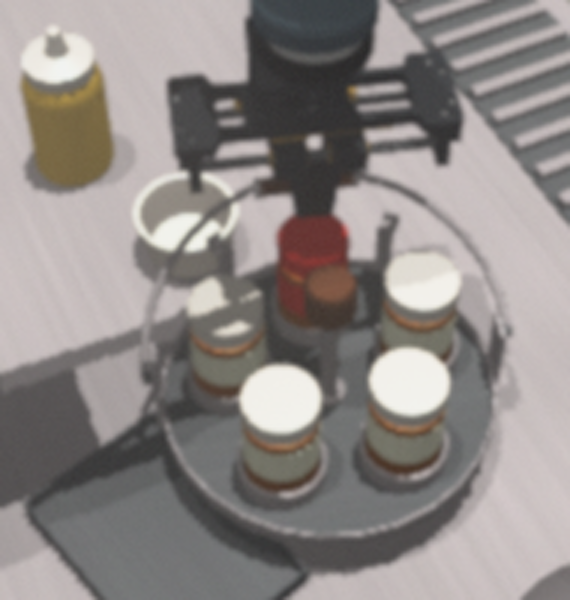

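View pics/wrist4.png

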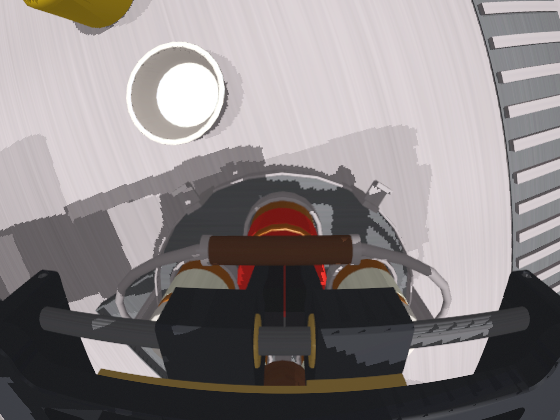

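Call:
{"method": "servo_tool", "body": {"increments": [{"x": 0,"y": 0,"z": -0.5,"spin": 0,"hand": 0},{"x": 0,"y": -1.7,"z": 0,"spin": 0,"hand": 0},{"x": 0,"y": -1.8,"z": 0,"spin": 0,"hand": 0},{"x": 0,"y": 0,"z": 1.4,"spin": 0,"hand": 0},{"x": 0,"y": 0,"z": 1.4,"spin": 0,"hand": 0},{"x": 0,"y": 1.0,"z": 0,"spin": 0,"hand": 0},{"x": 0,"y": 1.0,"z": 0,"spin": 0,"hand": 0},{"x": 0,"y": 1.0,"z": 0.2,"spin": 0,"hand": 0},{"x": 0,"y": 0.8,"z": 0.3,"spin": 0,"hand": 0},{"x": 0,"y": 0.8,"z": 0.3,"spin": 0,"hand": 0}]}}

```text
clock: 6.5
tcp_pos: [0.5638, 0.11, 0.1353]
tool_rot: [0.699, -0.108, 0.107, -0.699]
contact_force: [-1.1, -0.9, 0.9]
width: 0.0002
```

```bash
python3 look.py 5 side wrist; python3 - <<'E'
from st import *
s=observe();print(s["clock"],s["tcp_pos"],s["width"],s["contact_force"])
th=np.radians(72.4)
print((s["tcp_pos"][:2]-A)@[np.cos(th),np.sin(th)],(s["tcp_pos"][:2]-A)@[-np.sin(th),np.cos(th)])
E
```

```text
[0.56323517 0.11035815 0.13408458] [ 0.69896946 -0.10879736  0.1066129  -0.69874066]
6.6 [0.56333584 0.11016774 0.13486505] 0.000390120514823406 [-0.29336119  0.35651863 -0.50558013]
0.1163461716618958 0.0008851745786998128
```

View pics/side5.png

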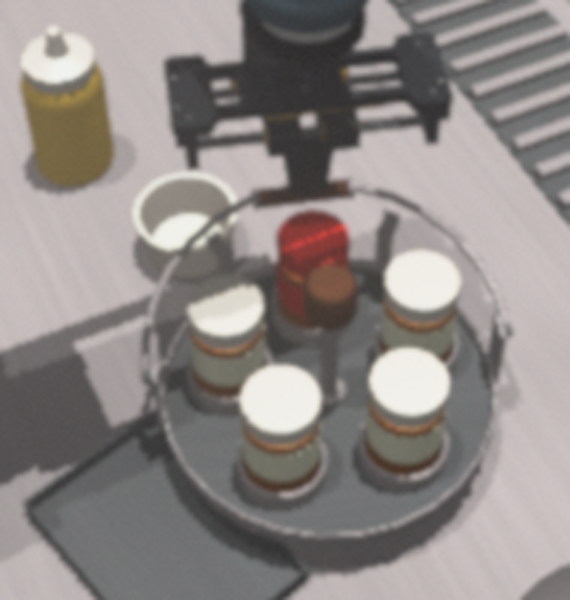

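View pics/wrist5.png

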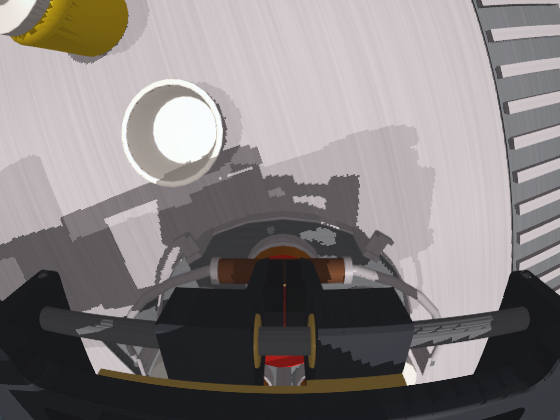

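The tip is on top of the grip, hiding its middle. I'll press on down.

Call:
{"method": "servo_tool", "body": {"increments": [{"x": 0,"y": 0.7,"z": 0.2,"spin": 0,"hand": 0},{"x": 0,"y": 0.7,"z": 0.1,"spin": 0,"hand": 0},{"x": 0,"y": 0.7,"z": 0.1,"spin": 0,"hand": 0},{"x": 0,"y": 0.6,"z": 0,"spin": 0,"hand": 0},{"x": 0,"y": 0.5,"z": 0,"spin": 0,"hand": 0},{"x": 0,"y": 0.4,"z": 0,"spin": 0,"hand": 0},{"x": 0,"y": 0.3,"z": 0,"spin": 0,"hand": 0},{"x": 0,"y": 0,"z": 0,"spin": 0,"hand": 0}]}}

```text
clock: 7.4
tcp_pos: [0.5652, 0.1138, 0.0972]
tool_rot: [0.699, -0.108, 0.107, -0.699]
contact_force: [0.2, 0.6, 0.7]
width: 0.0007
```

```bash
python3 look.py 6 side wrist; python3 - <<'E'
from st import *
s=observe();print(s["clock"],s["tcp_pos"],s["width"],s["contact_force"])
E
```

```text
[0.56540689 0.11377624 0.09753993] [ 0.6989082  -0.10778666  0.1075273  -0.69881847]
7.5 [0.56555001 0.11376634 0.09776166] 0.0005670675784091 [-0.65343035 -0.68349997 -0.1168158 ]
```

View pics/side6.png

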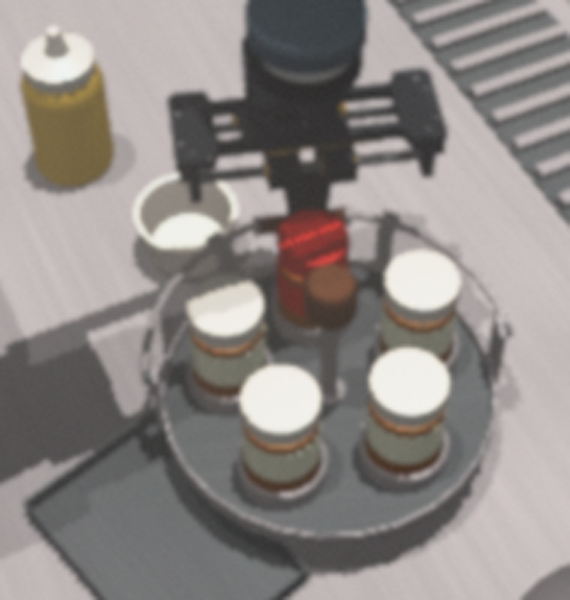

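View pics/wrist6.png

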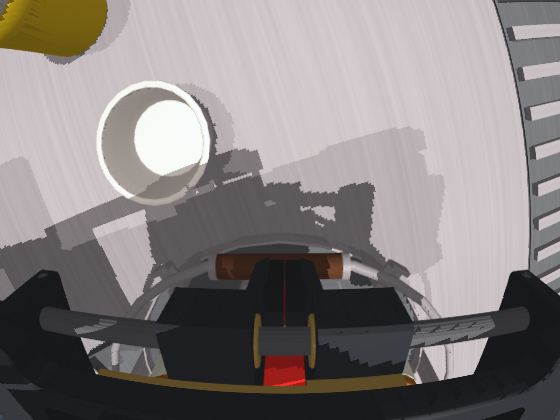

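Call:
{"method": "servo_tool", "body": {"increments": [{"x": 0,"y": 0.2,"z": 0,"spin": 0,"hand": 0},{"x": 0,"y": 0.2,"z": 0,"spin": 0,"hand": 0},{"x": 0,"y": 0,"z": 0,"spin": 0,"hand": 0}]}}

```text
clock: 7.8
tcp_pos: [0.5668, 0.1136, 0.0952]
tool_rot: [0.699, -0.107, 0.109, -0.699]
contact_force: [-0.2, -1.1, 6.0]
width: 0.0003
```

Call:
{"method": "servo_tool", "body": {"increments": [{"x": 0,"y": 0.1,"z": 0,"spin": 0,"hand": 0},{"x": 0,"y": 0.1,"z": 0,"spin": 0,"hand": 0},{"x": 0,"y": 0,"z": 0,"spin": 0,"hand": 0}]}}

```text
clock: 8.1
tcp_pos: [0.5682, 0.1132, 0.0949]
tool_rot: [0.699, -0.106, 0.11, -0.699]
contact_force: [-1.0, -3.6, 13.9]
width: 0.0006
```

Call:
{"method": "servo_tool", "body": {"increments": [{"x": 0,"y": 0.1,"z": 0,"spin": 0,"hand": 0},{"x": 0,"y": 0.1,"z": 0,"spin": 0,"hand": 0},{"x": 0,"y": 0,"z": 0,"spin": 0,"hand": 0}]}}

```text
clock: 8.4
tcp_pos: [0.5696, 0.1127, 0.0947]
tool_rot: [0.699, -0.104, 0.111, -0.699]
contact_force: [-2.3, -5.1, 22.9]
width: 0.0004
```

Hard stop at tip z = 0.095, which is the folded height. Back off upward and look.

Call:
{"method": "servo_tool", "body": {"increments": [{"x": 0,"y": -0.5,"z": 0,"spin": 0,"hand": 0},{"x": 0,"y": -1.5,"z": 0,"spin": 0,"hand": 0},{"x": 0,"y": -2,"z": 0,"spin": 0,"hand": 0},{"x": 0,"y": -2,"z": 0,"spin": 0,"hand": 0},{"x": 0,"y": -2,"z": 0,"spin": 0,"hand": 0},{"x": 0,"y": -2,"z": 0,"spin": 0,"hand": 0},{"x": 0,"y": -2,"z": 0,"spin": 0,"hand": 0},{"x": 0,"y": -2,"z": 0,"spin": 0,"hand": 0},{"x": 0,"y": 0,"z": -2.5,"spin": 0,"hand": 4},{"x": 0,"y": 0,"z": -2.5,"spin": 0,"hand": 6.5}]}}

```text
clock: 9.4
tcp_pos: [0.5505, 0.0662, 0.231]
tool_rot: [-0.699, 0.106, -0.107, 0.699]
contact_force: [0.4, -0.1, 0.2]
width: 0.0143
```

Call:
{"method": "servo_tool", "body": {"increments": [{"x": 0,"y": 0,"z": -2.5,"spin": 0,"hand": 6.5},{"x": 0,"y": 0,"z": -2.5,"spin": 0,"hand": 6.5},{"x": 0,"y": 0,"z": -2.5,"spin": 0,"hand": 6.5},{"x": 0,"y": 0,"z": -2.5,"spin": 0,"hand": 6.5},{"x": 0,"y": 0,"z": -2.5,"spin": 0,"hand": 6.5},{"x": 0,"y": 0,"z": 0,"spin": 0,"hand": 6.5},{"x": 0,"y": 0,"z": 0,"spin": 0,"hand": 6.5}]}}

```text
clock: 10.1
tcp_pos: [0.5128, -0.053, 0.23]
tool_rot: [-0.699, 0.108, -0.108, 0.699]
contact_force: [0.1, -0.2, -0.0]
width: 0.0652
```

```bash
python3 look.py 7 side scene wrist; python3 - <<'E'
from st import *
s=observe();print(s["clock"],s["tcp_pos"],s["width"],s["contact_force"])
E
```

```text
[ 0.51298448 -0.05224784  0.22986764] [-0.69875416  0.10744065 -0.10744218  0.69903885]
10.25 [ 0.51300167 -0.05209709  0.22979765] 0.06473123588836359 [-0.34470644 -0.40739263 -0.38511633]
```

View pics/side7.png

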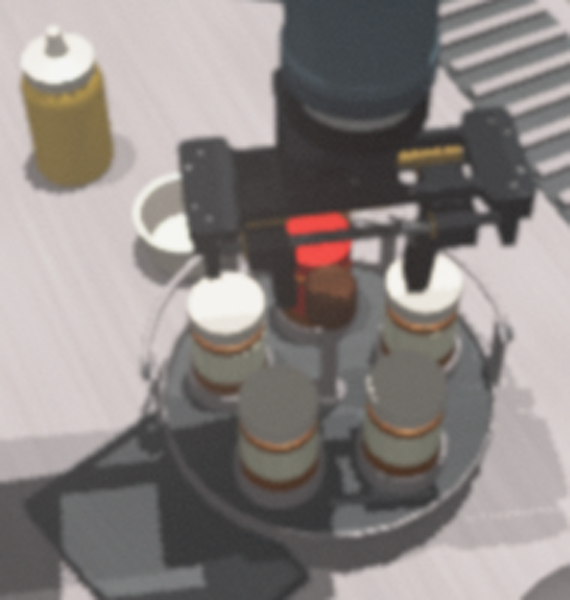

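View pics/wrist7.png

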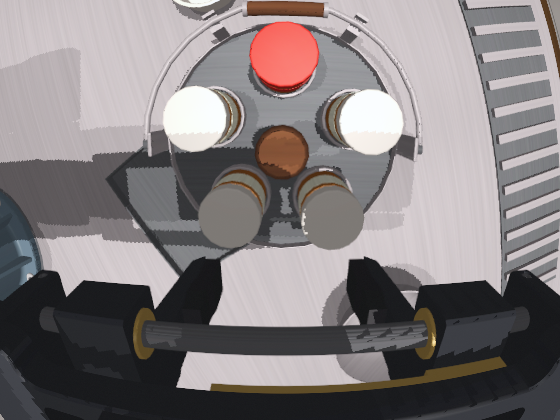

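View pics/scene7.png

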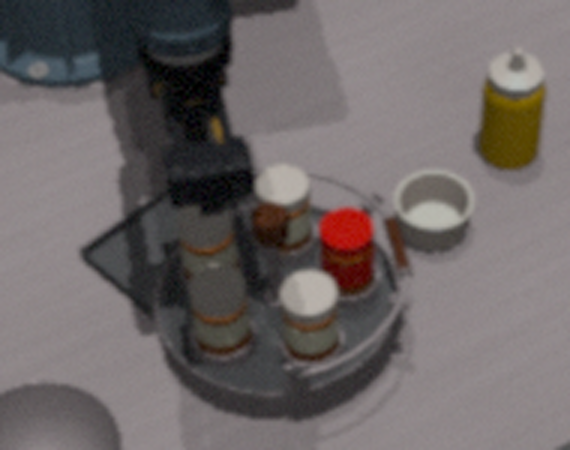

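The handle lies folded with its grip outside the red jar. Next I measure the knob and angles from the wrist view: knob top (283,151), red lid (284,56), white lids (196,118), (371,121), (230,217) and (331,217).

```bash
python3 - <<'E'
from wr import *
T=[.5130,-.0522,.2298];Q=[-0.69875416,0.10744065,-0.10744218,0.69903885]
print("knob",wpt((283,151),.169,T,Q))
L=np.array([wpt(p,.13,T,Q) for p in((284,56),(196,118),(371,121),(230,217),(331,217))]);m=L.mean(0);print(L.round(4),m.round(4))
print("angles",np.degrees(np.arctan2(*(L-m).T[1::-1])))
for p in((107,179),(190,290),(157,132),(283,9),(248,8),(323,8)): print(wpt(p,.018 if p[1]>20 else .088,T,Q).round(4))
print("ramekin",wpt((205,0),.045,T,Q))
E
```

```text
knob [0.52794615 0.0013714  0.169     ]
[[ 5.489e-01  6.600e-02  1.300e-01]
 [ 4.709e-01  4.270e-02  1.300e-01]
 [ 5.981e-01  1.000e-04  1.300e-01]
 [ 4.696e-01 -4.070e-02  1.300e-01]
 [ 5.473e-01 -6.520e-02  1.300e-01]] [0.527  0.0006 0.13  ]
angles [  71.42623288  143.10325309   -0.38791663 -144.29294947  -72.78158488]
[0.304 0.024 0.018]
[ 0.3505 -0.1496  0.018 ]
[0.3914 0.0524 0.018 ]
[0.5636 0.1155 0.088 ]
[0.5348 0.1264 0.088 ]
[0.5977 0.1067 0.088 ]
ramekin [0.49564294 0.16718122 0.045     ]
```

Call:
{"method": "servo_tool", "body": {"increments": [{"x": 0,"y": 0,"z": 0,"spin": 8.5,"hand": 7},{"x": 0,"y": 0,"z": 0,"spin": 8.5,"hand": 7},{"x": 0,"y": 0,"z": 0,"spin": 8.5,"hand": 7},{"x": 0,"y": 0,"z": 0,"spin": 8.5,"hand": 7},{"x": 0,"y": 0,"z": 0,"spin": 8.5,"hand": 7},{"x": 0,"y": 0,"z": 0,"spin": 0,"hand": 7}]}}

```text
clock: 10.85
tcp_pos: [0.513, -0.0521, 0.2297]
tool_rot: [-0.612, 0.354, -0.353, 0.612]
contact_force: [-0.1, -0.5, -0.0]
width: 0.07
```

```bash
sed -i 's/A=np.array.*/A=np.array([.5277,.0005])/' st.py; python3 - <<'E'
from st import *
go([*A,.20]);go([*A,.139])
E
```

```text
yaw -60.0 spin 0.0 cm [-3.82  2.97  3.9 ]
 yaw -60.0 spin 0.0 cm [-3.82  9.07  3.9 ]
```

Call:
{"method": "servo_tool", "body": {"increments": [{"x": -1.9,"y": 0,"z": 1.95,"spin": 0,"hand": 7},{"x": -1.9,"y": 0,"z": 1.95,"spin": 0,"hand": 7},{"x": 0,"y": 1.5,"z": 0,"spin": 0,"hand": 7},{"x": 0,"y": 1.5,"z": 0,"spin": 0,"hand": 7},{"x": 0,"y": 0,"z": 0,"spin": 0,"hand": 7}]}}

```text
clock: 11.35
tcp_pos: [0.5263, 0.0005, 0.1976]
tool_rot: [0.614, -0.353, 0.351, -0.613]
contact_force: [-0.2, 0.4, -0.4]
width: 0.07
```

```bash
python3 look.py 8 side wrist scene;python3 - <<'E'
from st import *
go([*A,.140])
E
```

```text
[ 5.27583659e-01 -2.41452080e-04  1.99778520e-01] [ 0.61292552 -0.35294924  0.35248499 -0.61278338]
 yaw -59.9 spin 0.0 cm [-0.1   6.03  0.02]
```

View pics/side8.png

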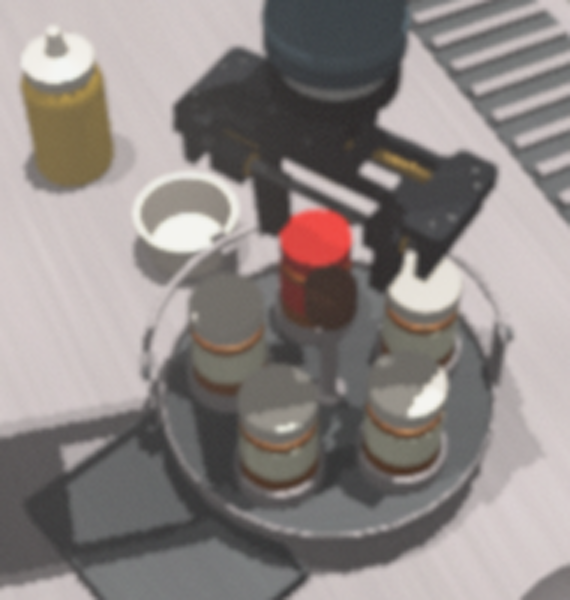

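View pics/wrist8.png

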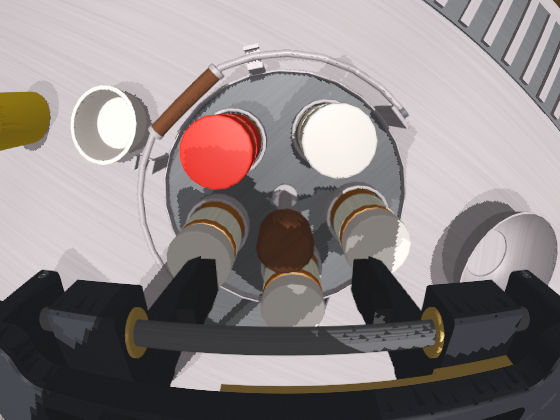

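View pics/scene8.png

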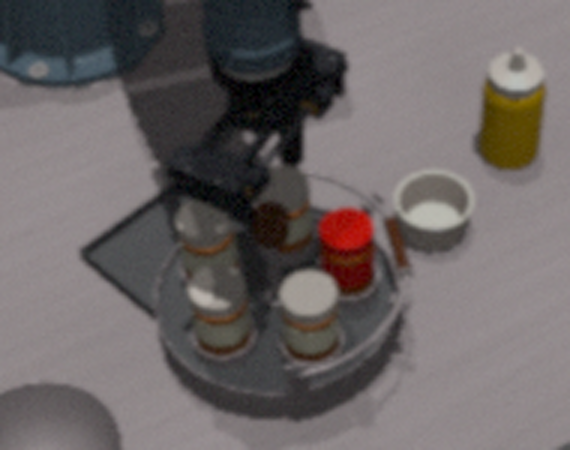

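```bash
python3 - <<'E'
from wr import *
T=[.5272,0.0000,.1995];Q=[0.61292552,-0.35294924,0.35248499,-0.61278338]
print(wpt((285,240),.169,T,Q),wpt((285,233),.169,T,Q))
E
```

```text
[0.53211473 0.00353115 0.169     ] [0.53595976 0.00576913 0.169     ]
```

Call:
{"method": "servo_tool", "body": {"increments": [{"x": 0,"y": 1.5,"z": 0.2,"spin": 0,"hand": 7},{"x": 0,"y": 1.5,"z": 0,"spin": 0,"hand": 7},{"x": 0,"y": 1.5,"z": 0,"spin": 0,"hand": 7},{"x": 0,"y": 1.3,"z": 0,"spin": 0,"hand": 7},{"x": 0,"y": 0,"z": 0,"spin": 0,"hand": 6},{"x": 0,"y": 0,"z": 0,"spin": 0,"hand": 4.5},{"x": 0,"y": 0,"z": 0,"spin": 0,"hand": 4}]}}

```text
clock: 12.2
tcp_pos: [0.5301, 0.0002, 0.1427]
tool_rot: [-0.612, 0.353, -0.354, 0.613]
contact_force: [0.5, 0.8, 0.1]
width: 0.0483
```

```bash
python3 look.py 9 side wrist scene;python3 - <<'E'
from st import *
s=observe();print(s["clock"],s["tcp_pos"],s["width"],s["contact_force"])
E
```

```text
[5.30007118e-01 2.27084890e-04 1.42650043e-01] [-0.61219352  0.35302169 -0.3541203   0.61253048]
12.35 [5.29890181e-01 2.51825444e-04 1.42512428e-01] 0.04033927979915672 [ 0.41588924 -1.04929644 -0.73911903]
```

View pics/side9.png

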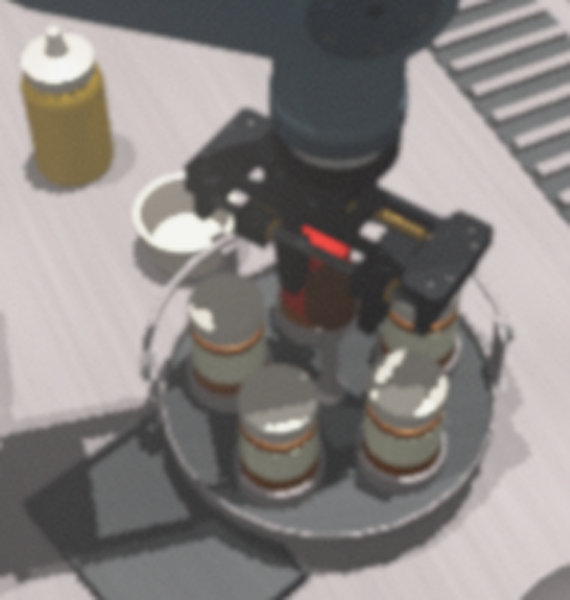

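View pics/wrist9.png

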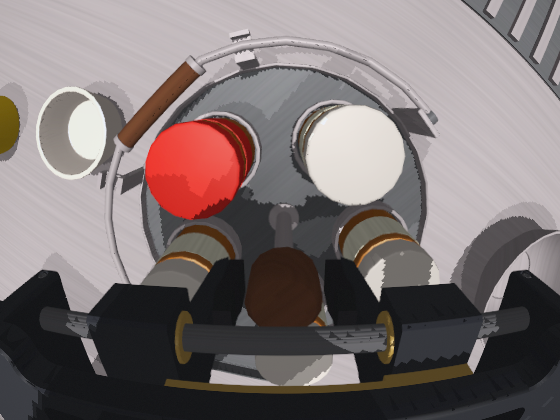

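View pics/scene9.png

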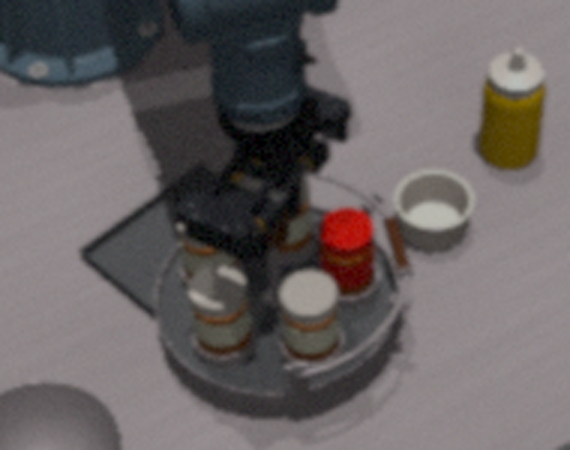

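```bash
python3 - <<'E'
from wr import *
T=[.5300,0.0002,.1426];Q=[-0.61219352,0.35302169,-0.3541203,0.61253048]
for r in (265,275,285,295): print(r,wpt((284,r),.169,T,Q))
E
python3 -c "
import cv2
a=cv2.imread('pics/wrist9.png')[225:355,170:400];cv2.imwrite('pics/w9c.png',cv2.resize(a,None,fx=3.4,fy=3.4,interpolation=2))"
```

```text
265 [0.54547517 0.01039886 0.169     ]
275 [0.54135938 0.0080247  0.169     ]
285 [0.53710211 0.00556897 0.169     ]
295 [0.53268742 0.00302247 0.169     ]
```

View pics/w9c.png

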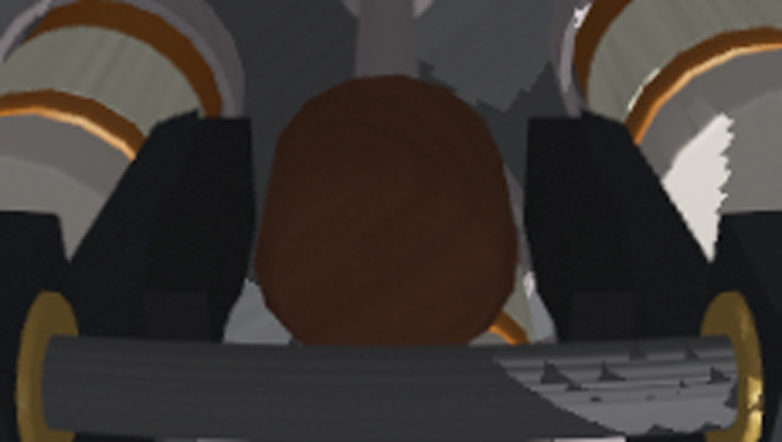

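Call:
{"method": "servo_tool", "body": {"increments": [{"x": 0,"y": 0.2,"z": 0.15,"spin": 0,"hand": 4},{"x": 0,"y": 0,"z": 0,"spin": 0,"hand": 3},{"x": 0,"y": 0,"z": 0,"spin": 0,"hand": 2},{"x": 0,"y": 0,"z": 0,"spin": 0,"hand": 0},{"x": 0,"y": 0,"z": 0,"spin": 0,"hand": 0},{"x": 0,"y": 0,"z": 0,"spin": 0,"hand": 0},{"x": 0,"y": 0,"z": 0,"spin": 0,"hand": 0}]}}

```text
clock: 13.05
tcp_pos: [0.5308, 0.0012, 0.1397]
tool_rot: [-0.612, 0.354, -0.354, 0.612]
contact_force: [2.9, 1.6, -1.4]
width: 0.0347
```

Call:
{"method": "servo_tool", "body": {"increments": [{"x": 0,"y": 0,"z": 0,"spin": -3,"hand": 0},{"x": 0,"y": 0,"z": 0,"spin": -4,"hand": 0},{"x": 0,"y": 0,"z": 0,"spin": -4,"hand": 0},{"x": 0,"y": 0,"z": 0,"spin": -4,"hand": 0},{"x": 0,"y": 0,"z": 0,"spin": -4,"hand": 0},{"x": 0,"y": 0,"z": 0,"spin": -4,"hand": 0},{"x": 0,"y": 0,"z": 0,"spin": -4,"hand": 0},{"x": 0,"y": 0,"z": 0,"spin": -3,"hand": 0},{"x": 0,"y": 0,"z": 0,"spin": 0,"hand": 0}]}}

```text
clock: 13.95
tcp_pos: [0.5294, 0.0026, 0.1397]
tool_rot: [-0.683, 0.184, -0.181, 0.684]
contact_force: [-4.2, 7.6, 5.2]
width: 0.035
```

```bash
python3 look.py 10 side wrist scene;python3 - <<'E'
from st import *
s=observe();print(s["clock"],s["tcp_pos"],s["width"],s["contact_force"],s["ft_torque"])
go([*A,.14])
E
```

```text
[0.52940815 0.00262997 0.13968387] [-0.68247257  0.18409033 -0.1816927   0.68361517]
14.1 [0.52940902 0.00263245 0.1396871 ] 0.03496776973817306 [-3.72909406  6.23886997  5.33176824] [0.87530299 0.63545884 0.01471246]
 yaw -30.0 spin 0.0 cm [-0.04 -0.03 -0.27]
```

View pics/side10.png

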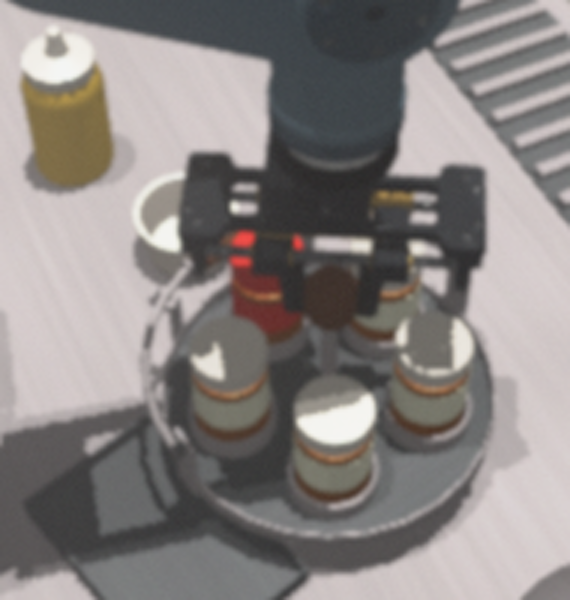

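View pics/wrist10.png

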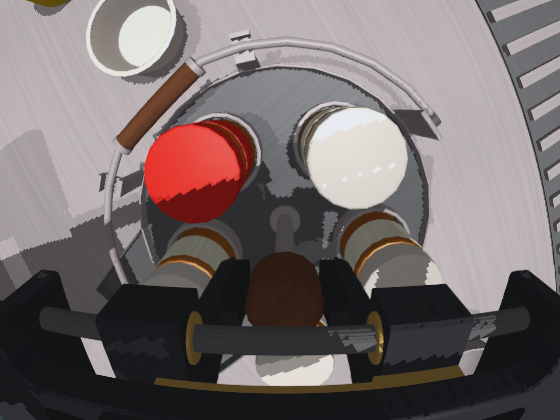

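The turntable follows with no slip. Continue.

Call:
{"method": "servo_tool", "body": {"increments": [{"x": 0,"y": 0,"z": 0,"spin": -4,"hand": 0},{"x": 0,"y": 0,"z": 0,"spin": -5,"hand": 0},{"x": 0,"y": 0,"z": 0,"spin": -5,"hand": 0},{"x": 0,"y": 0,"z": 0,"spin": -5,"hand": 0},{"x": 0,"y": 0,"z": 0,"spin": -5,"hand": 0},{"x": 0,"y": 0,"z": 0,"spin": -5,"hand": 0},{"x": 0,"y": 0,"z": 0,"spin": -5,"hand": 0},{"x": 0,"y": 0,"z": 0,"spin": -5,"hand": 0},{"x": 0,"y": 0,"z": 0,"spin": -5,"hand": 0},{"x": 0,"y": 0,"z": 0,"spin": -5,"hand": 0}]}}

```text
clock: 15.1
tcp_pos: [0.5262, 0.003, 0.1396]
tool_rot: [-0.696, -0.115, 0.122, 0.699]
contact_force: [-19.5, 5.8, 15.8]
width: 0.0349
```

Call:
{"method": "servo_tool", "body": {"increments": [{"x": 0,"y": 0,"z": 0,"spin": -5,"hand": 0},{"x": 0,"y": 0,"z": 0,"spin": -5,"hand": 0},{"x": 0,"y": 0,"z": 0,"spin": -5,"hand": 0},{"x": 0,"y": 0,"z": 0,"spin": -5,"hand": 0},{"x": 0,"y": 0,"z": 0,"spin": -5,"hand": 0},{"x": 0,"y": 0,"z": 0,"spin": -5,"hand": 0},{"x": 0,"y": 0,"z": 0,"spin": -5,"hand": 0},{"x": 0,"y": 0,"z": 0,"spin": -4,"hand": 0},{"x": 0,"y": 0,"z": 0,"spin": 0,"hand": 0}]}}

```text
clock: 16.0
tcp_pos: [0.5244, 0.0012, 0.1395]
tool_rot: [-0.615, -0.339, 0.348, 0.62]
contact_force: [-26.4, -0.9, 21.9]
width: 0.0347
```

```bash
python3 look.py 11 side wrist scene;python3 - <<'E'
from st import *
s=observe();print(s["clock"],s["tcp_pos"],s["width"],s["contact_force"],s["ft_torque"])
go([*A,.14])
E
```

```text
[0.52433998 0.0012823  0.13945588] [-0.61565218 -0.33842366  0.34783804  0.62084661]
16.15 [0.52440082 0.00125853 0.13950727] 0.0352183875238972 [-27.1712618   -0.79483072  22.2470334 ] [-0.22982314  4.2116997   0.03321819]
 yaw 58.1 spin 0.0 cm [ 0.11 -0.05 -0.32]
```

View pics/side11.png

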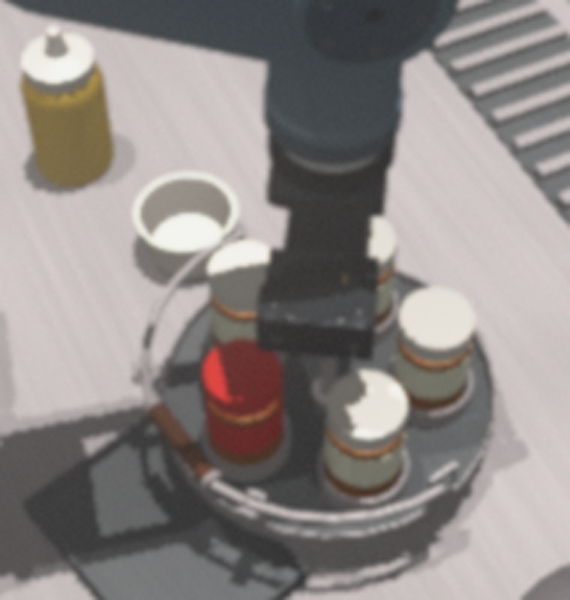

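View pics/wrist11.png

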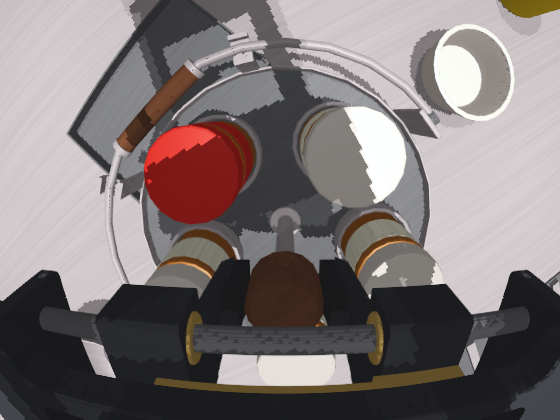

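View pics/scene11.png

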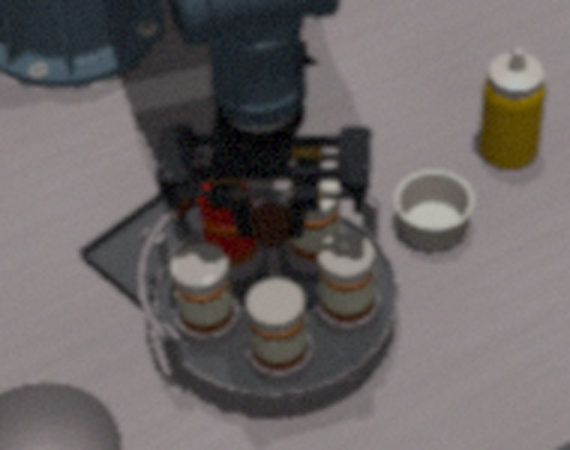

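The grip is a few mm off the axis and side force has built up. I'll shift the target onto the true axis, then regrip centred.

Call:
{"method": "servo_tool", "body": {"increments": [{"x": -0.15,"y": 0,"z": 0.25,"spin": 0,"hand": 0},{"x": -0.15,"y": 0,"z": 0.25,"spin": 0,"hand": 0},{"x": 0,"y": 0,"z": 0,"spin": 0,"hand": 0}]}}

```text
clock: 16.45
tcp_pos: [0.5243, 0.0013, 0.1396]
tool_rot: [-0.618, -0.343, 0.343, 0.619]
contact_force: [-1.6, 2.0, 1.0]
width: 0.0348
```

Call:
{"method": "servo_tool", "body": {"increments": [{"x": 0,"y": 0,"z": 0,"spin": 0,"hand": 4.5},{"x": 0,"y": 0,"z": 0,"spin": 0,"hand": 4.5},{"x": 0,"y": 0,"z": -0.4,"spin": 0,"hand": 4.5},{"x": 0,"y": 0,"z": 0,"spin": 0,"hand": 2},{"x": 0,"y": 0,"z": 0,"spin": 0,"hand": 0},{"x": 0,"y": 0,"z": 0,"spin": 0,"hand": 0},{"x": 0,"y": 0,"z": 0,"spin": 0,"hand": 0},{"x": 0,"y": 0,"z": 0,"spin": 0,"hand": 0}]}}

```text
clock: 17.25
tcp_pos: [0.5286, -0.0014, 0.1398]
tool_rot: [0.619, 0.343, -0.343, -0.618]
contact_force: [2.1, -4.2, -1.1]
width: 0.0352
```

```bash
cat > look2.py <<'E'
import sys,cv2
from plant import cams,observe
k=sys.argv[1]
for n,(a,b,c,d) in {"side":(235,385,180,380),"scene":(165,285,165,325)}.items():
    im=cams.get_image(n)[:,:,::-1]; cv2.imwrite(f"pics/{n}{k}f.png",im); f=4 if n=="side" else 5
    cv2.imwrite(f"pics/{n}{k}.png",cv2.resize(im[a:b,c:d],None,fx=f,fy=f,interpolation=cv2.INTER_CUBIC))
s=observe();print(s["clock"],s["tcp_pos"],s["tool_rot"],s["width"],s["contact_force"]);im=cams.get_image("wrist")[:,:,::-1];cv2.imwrite(f"pics/wrist{k}f.png",im)
cv2.imwrite(f"pics/wrist{k}.png",cv2.resize(im[:300,50:450],None,fx=2,fy=2,interpolation=cv2.INTER_CUBIC))
E
python3 look2.py 12
```

```text
17.35 [ 0.52858814 -0.00136561  0.13980859] [ 0.6188895   0.34283167 -0.34261808 -0.61810605] 0.03480631717210261 [ 2.47107925 -5.3227899  -1.78480606]
```

View pics/side12.png

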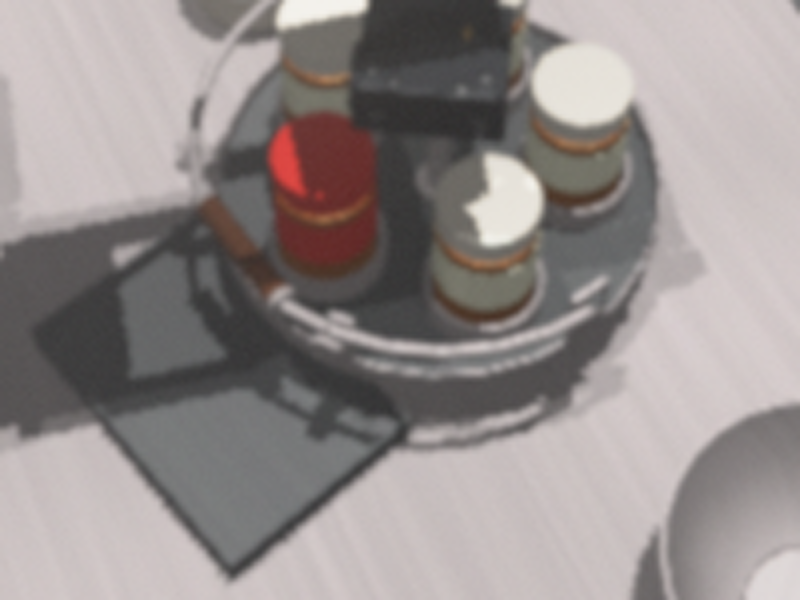

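View pics/wrist12.png

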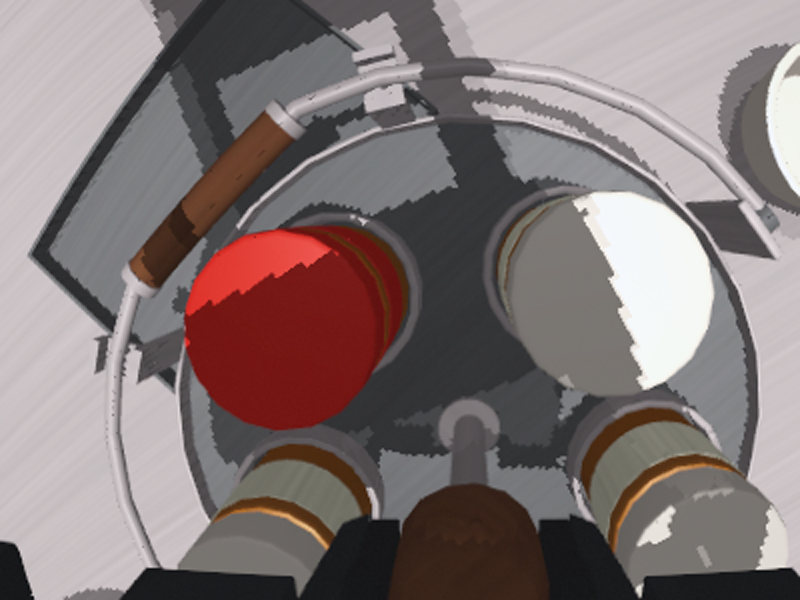

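View pics/scene12.png

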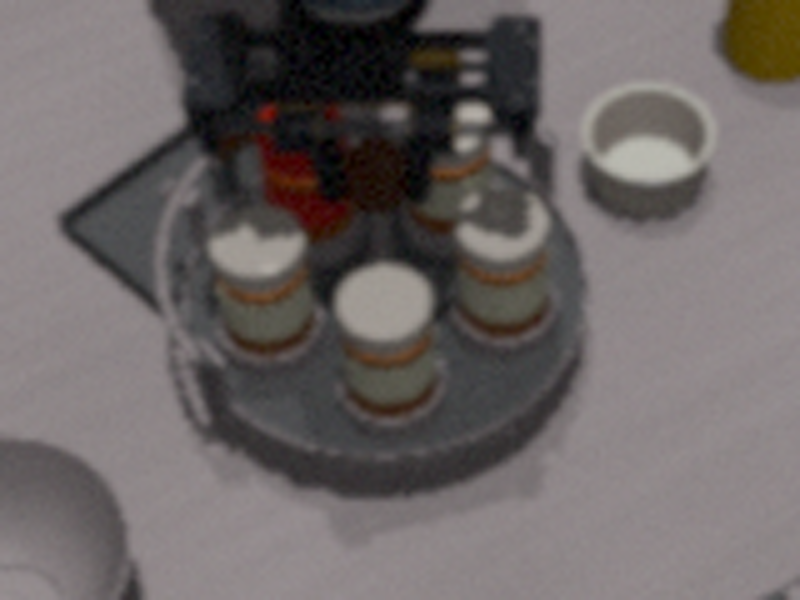

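```bash
cat > ang.py <<'E'
from fit import *
from wr import wpt
def plane(n,p,z):
    c=C[n];R_=cv2.Rodrigues(c["rvec"])[0];o=-R_.T@c["tvec"].ravel();d=R_.T@np.linalg.solve(c["mtx"],[*p,1]);return (o+d*(z-o[2])/d[2])[:2]
def fit(name,lids,corners,front=True):
    """lids: [(xy,k)], corners: [(xy,sx,sy)] ; solves axis, theta, yaw, tray length"""
    def f(v):
        x,y,t,w,L=v;e=[]
        for p,k in lids: a=t+k*2*np.pi/5; e+=list(p-[x+.072*np.cos(a),y+.072*np.sin(a)])
        for p,s in corners: e+=list(p-[x-L*np.cos(w)-s*.085*np.sin(w),y-L*np.sin(w)+s*.085*np.cos(w)])
        return np.array(e+[(L-.21)*.3])*1e3
    r=least_squares(f,[.528,0,np.radians(190),.26,.21]);v=r.x
    print(name,"axis",v[:2].round(4),"red",np.degrees(v[2]).round(2),"front",(np.degrees(v[3])+180).round(2),"L",v[4].round(4),"rms",np.sqrt((r.fun**2).mean()).round(2),"turn ccw",(np.degrees(v[3]-v[2])+180).round(2))
E
python3 - <<'E'
from ang import *
fit("side",[(plane("side",p,.13),k) for p,k in(((260.8,274.5),0),((302,284.5),1),((325.5,256.5),2))],[(plane("side",p,.018),s) for p,s in(((188.8,317),1),((237.5,379.5),-1))])
fit("scene",[(plane("scene",p,.13),k) for p,k in(((216.6,213),1),((241.8,226.4),2),((265.6,209.4),3))],[(plane("scene",p,.018),s) for p,s in(((217.4,180),1),((177.6,209),-1))])
T=[.5286,-.0014,.1398];Q=[0.6188895,0.34283167,-0.34261808,-0.61810605]
a=wpt((192,165),.13,T,Q)[:2];b=wpt((356,146.5),.13,T,Q)[:2];d=b-a;print("wrist",a,b,np.hypot(*d),"red angle",np.degrees(np.arctan2(d[1],d[0]))+126+0-0)
p=wpt((66.5,126.5),.018,T,Q);q=wpt((155,0.5),.018,T,Q);print(p,q,np.degrees(np.arctan2(*(q-p)[1::-1])))
g=wpt((137,52),.095,T,Q)
E
```

```text
side axis [ 0.5271 -0.0043] red 190.38 front 195.39 L 0.2091 rms 1.55 turn ccw 5.01
scene axis [ 0.5335 -0.0017] red 189.9 front 195.7 L 0.206 rms 1.18 turn ccw 5.8
wrist [ 0.45645716 -0.0104691 ] [0.49190952 0.06309049] 0.08165710414615968 red angle 190.268056346378
[ 0.34884738 -0.13426374  0.018     ] [0.31123905 0.00381073 0.018     ] 105.23644610767444
```

All three views agree the red jar is about 5.2° short. I'll turn the rest.

Call:
{"method": "servo_tool", "body": {"increments": [{"x": 0,"y": 0,"z": 0,"spin": -2,"hand": 0},{"x": 0,"y": 0,"z": 0,"spin": -2,"hand": 0},{"x": 0,"y": 0,"z": 0,"spin": -1.3,"hand": 0},{"x": 0,"y": 0,"z": 0,"spin": 0,"hand": 0},{"x": 0,"y": 0,"z": 0,"spin": 0,"hand": 0}]}}

```text
clock: 17.9
tcp_pos: [0.5287, -0.0013, 0.1398]
tool_rot: [0.602, 0.371, -0.371, -0.602]
contact_force: [3.7, -4.8, -1.9]
width: 0.0352
```

```bash
python3 look2.py 13; python3 -c "
from st import *
go([*A,.14])"
```

```text
18.0 [ 0.52866242 -0.00126277  0.13979774] [ 0.60234159  0.37118286 -0.37083965 -0.60156948] 0.035232108942072474 [ 2.51312273 -4.43024914 -3.03629526]
 yaw 63.3 spin 0.0 cm [ 0.12 -0.02  0.17]
```

View pics/side13.png

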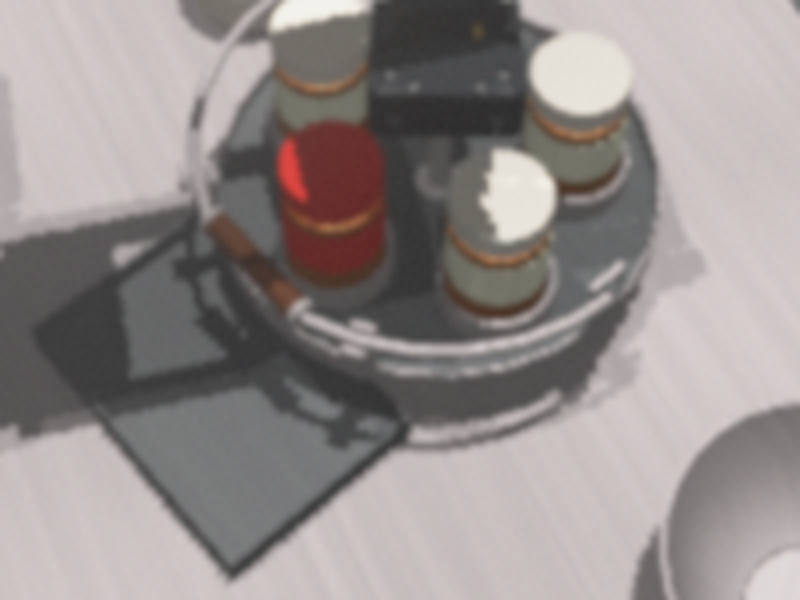

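View pics/wrist13.png

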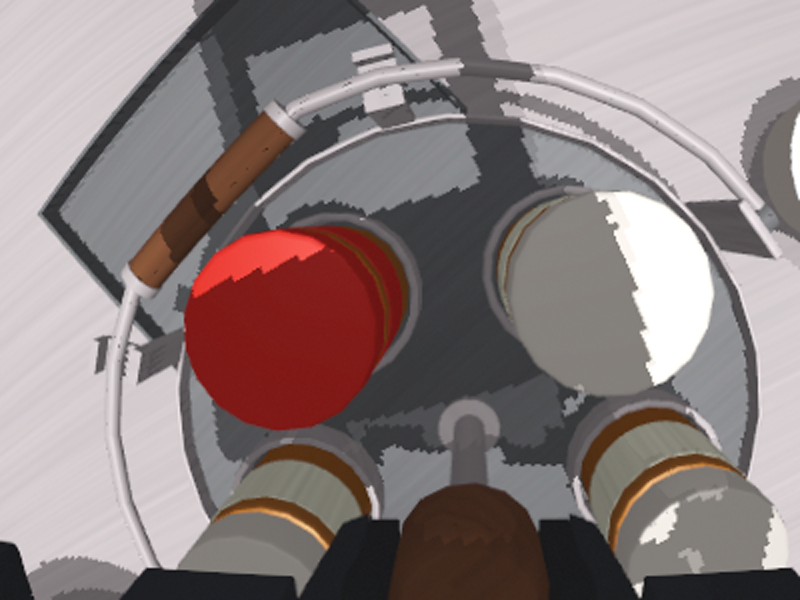

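View pics/scene13.png

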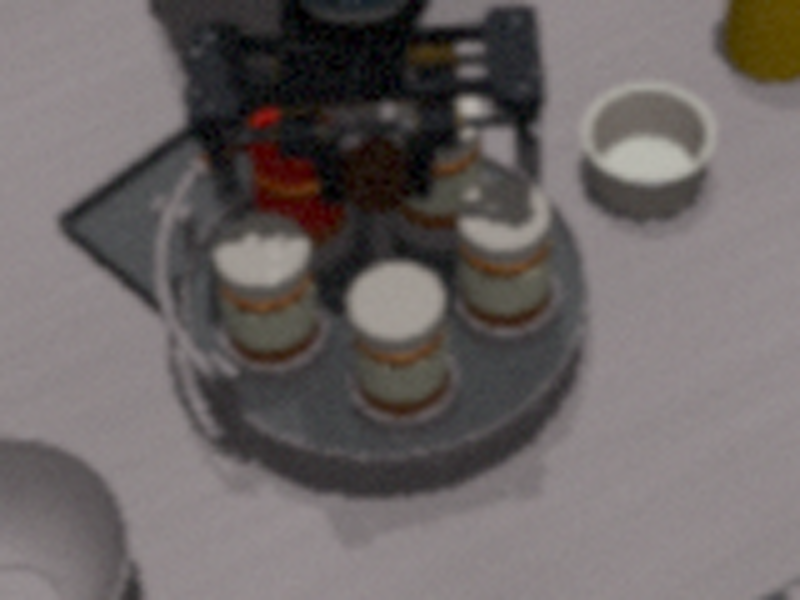

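```bash
python3 - <<'E'
from ang import *
fit("side",[(plane("side",p,.13),k) for p,k in(((262.75,276.5),0),((305.5,284),1),((325,253.5),2))],[(plane("side",p,.018),s) for p,s in(((188.8,317),1),((237.5,379.5),-1))])
fit("scene",[(plane("scene",p,.13),k) for p,k in(((217.8,214.6),1),((244.2,225.8),2),((265.6,207.2),3))],[(plane("scene",p,.018),s) for p,s in(((217.4,180),1),((177.6,209),-1))])
T=[.52866,-.00126,.1398];Q=[0.60234159,0.37118286,-0.37083965,-0.60156948]
W=lambda p,z:wpt((p[0]/2+50,p[1]/2),z,T,Q)
a=W((284,330),.13)[:2];b=W((612,293),.13)[:2];d=b-a;print("wrist red angle",np.degrees(np.arctan2(d[1],d[0]))+126)
p=W((42,212),.018);q=W((212,0),.018);m=W((120,108),.018);print(p,m,q,np.degrees(np.arctan2(*(q-p)[1::-1]))+90)
g,h=W((287,115),.088),W((137,282),.088);print("grip",g,h,(g+h)/2,np.degrees(np.arctan2(*(g-h)[1::-1]))+90)
s1,s2=plane("side",(218/4+180,228/4+235),.088),plane("side",(292/4+180,297/4+235),.088);print("grip side",s1,s2,np.degrees(np.arctan2(*(s1-s2)[::-1]))+90)
E
```

```text
side axis [ 0.5271 -0.0042] red 195.88 front 195.4 L 0.209 rms 1.44 turn ccw -0.49
scene axis [ 0.5325 -0.0017] red 195.71 front 195.76 L 0.205 rms 1.28 turn ccw 0.04
wrist red angle 195.57769309487466
[ 0.34837508 -0.13497635  0.018     ] [ 0.33122709 -0.07465547  0.018     ] [ 0.31198683 -0.0151046   0.018     ] 196.88618148347874
grip [0.39903241 0.00227554 0.088     ] [ 0.41877851 -0.0687728   0.088     ] [ 0.40890546 -0.03324863  0.088     ] 195.53193387846744
grip side [ 0.40220792 -0.00588712] [ 0.41967851 -0.05801512] 198.52847326792073
```

```bash
python3 -c "
from plant import workorder,observe
s=observe();print(s['clock'],s['width'],s['contact_force']);print(workorder.job_done())"
```

```text
18.05 0.03485633303894978 [ 3.00667254 -4.51624094 -2.31961039]
the job is handed in; nothing more can be done
None
```

I folded the handle down, turned the caddy until the red-lidded jar stood at the front, and handed the job in at 18.05 s with the gripper still closed on the knob.

- **Handle:** I pushed it over towards the red jar, then pressed it down until it met a hard stop. The fingertip was then at z = 0.095, the height of the folded grip's top, with about 23 N pressing on it. Later pictures show it lying level with its grip outside the red jar.
- **Turning:** I gripped the knob and turned the caddy about 124° counter-clockwise. On the way, side force built up to about 27 N because my grip was some 4 mm off the axis. I released that force and regripped centred before finishing the turn.
- **Jar position at the end:** the three cameras put the red jar at 195.6–195.9°. The side and scene cameras put the front at 195.4–195.8°, so they agree to within about 0.5°. The wrist view put the front at 196.9°, which would leave the jar about 1.3° short. I trusted that less because the tray edge was cut off in that picture.
- **Holding:** the fingers are closed on the knob at 35 mm opening, with about 6 N left at the wrist.
- **Surroundings:** in the last pictures every jar I could see is standing in its cup. The bowl and ramekin show no sign of having moved. The sauce bottle was only partly in view.

Two checks disagreed. A rough side-view reading of the folded grip's direction gave 198.5°, while the wrist view gave 195.5°. My first three move calls were also refused for missing values, with nothing moved.

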